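# Fit a battery module under the bridge of an instrument housing

### The arm

A 7-joint arm with a two-finger parallel gripper is mounted at the origin on the work surface. World frame = base frame: x ahead of the robot, y to its left, z up, the work surface at z = 0. Lengths are in m, angles in rad, forces in N, time in s.
With the tool pointing down it reaches from about 0.425 to 0.825 m from the base axis. Payload 3.6 kg.
Tool frame: the origin (TCP) lies midway between the tips of the shut fingers; the grasp point (between the pads) lies 19 mm behind it; z points along the fingers, y is the line along which they close (so a half turn about z gives the same grasp; the last joint's range is limited). The gripper opens to 85 mm and grips with 20 to 120 N. Pads are 22 mm wide; open, the fingers measure 114 mm over their backs; the gripper's body (76 mm by 85 mm) begins 54 mm behind the grasp point. The pads swing forward as they close: fully open they stand 13 mm farther back than shut.
Start: joints at [-1.192, 0.615, -0.013, 1.423, 0.008, 1.103, -0.04], TCP at [0.256, 0.597, 0.231] pointing down, gripper open.
Joint ranges: [-3.12, 3.12], [-0.3, 2.06], [-1.34, 1.32], [0.26, 2.42], [-1.36, 4.5], [0.01, 1.98], [-2.84, 2.84]. Speed limits (rad/s): [2.79, 2.79, 3.14, 3.14, 3.14, 3.14, 3.14].

### API

Orientations are given as [roll, pitch, yaw] about the fixed x, y, z axes, in that order (R = Rz(yaw) Ry(pitch) Rx(roll)).
In Python, from bench import * gives the robot as it stands.
- The arm moves only by the shell command python3 -m handwheel 'ROWS'. ROWS is JSON, one flat list of numbers, 7 for each row, row after row: the closure, from 0 (fully open) to 1 (shut), then the shift along the tool's x, y, z as a fraction of full scale, then the turn, a rotation vector about the tool's x, y, z as a fraction of full scale. A call has 1 to 20 rows; each row is the pose to reach, as a shift and turn from the pose commanded when the call began, along the tool's axes at that moment; what a row does not reach only later rows make up. Full scale, the value 1, is 1 m for a shift and pi/2 rad for a turn. A row lasts 1/8 s, in which the tool goes at most 62.5 mm and 10.7 degrees, less where a joint would pass 70% of its speed; a pose out of reach is approached as far as the arm can. A call with a number of a shift or a turn outside -1 to 1 is refused whole. A call with a gripper value outside its range is refused whole. The fingers move at their own pace and stop on an object; the grip force is fixed at half the most. Time passes only in rows, so rows that repeat a pose let the fingers close. It gives the time, the measured TCP pose, the force, the opening and the grip force at its end, in the units of the state.
- get_obs(): the state, without advancing time (a new reading comes with each control period).
- grab_frame(name): name is "scene" or "top"; returns the picture (384x512x3 uint8, red, green, blue); there is no depth.
- camera_params(name): a dict with "fx", "fy", "cx", "cy" (pixels), "eye" and "attitude" of the camera in the world. Camera axes: x right, y down, z forward; pixel columns grow to the right and rows downward; lengths in m; the calibration is good to about 2 mm. A picture is of the moment at which its call begins. camera_params takes no time and is no camera call.
- sign_off(): hands the job in; it is judged then, once.
Trained networks look in the newest picture that a camera, given by its name, has taken for a name from the list of things; names that differ only in an ending like _2 or _b are one class to them, and where a whole thing is asked for, a point or a joint stands for the part that bears it (a point fixed in the world has none). Each returns a list of dicts, best first, with "confidence" (0 to 1); they miss things now and then, are a little off and sometimes report something else, mostly with a low value. They report only what shows in the picture. A call takes as long as a camera call. They do not tell look-alikes from the thing itself.
- look_for(camera, name): "extent" ([centre column, centre row, width, height] in pixels, round what is visible of it).
- tip_of(camera, name): "point" ([column, row] in pixels: a listed point, or the origin of a listed thing).
The state is a dict: "time": time; "joint_pos": joint angles; "qd": joint speeds; "joint_torque": joint torques, N m; "tool_pos": TCP position; "tcp_rot": TCP orientation; "force": force on the tool from outside, world axes, zero at the start; "ft_torque": the same for the moment, N m; "gripper_width": finger opening in m; "gripper_force": force on a finger pad.
Only numpy, scipy, OpenCV 4.12 (cv2) and the standard library are available. Lean on these libraries where they do the work, as an engineer would, in place of code of your own. Each camera call takes 0.05 s, during which the arm holds its last target. There are 200 camera calls.

### The job

Lift the loose blanking cover off the two pins of the aluminium housing and lay it flat, handle up, in the middle of the black rubber mat. Then set the battery module into the open bay, stepped nose towards the bridge, and slide it under the bridge until it is fully home against the end wall. Leave the soldering stand, the meter and the spool where they are.

Things in the scene. Friction and masses are not known exactly. Their poses are not given: they have to be found in the camera images.
- housing: Aluminium housing fixed to the bench, 215 (x) x 116 (y) x 36 mm high, open-topped; origin at the centre of its underside, x towards its bridge end. Floor 5 mm thick; side walls 20 mm, -x end wall 15 mm, +x end wall 10 mm. The open bay is 76 mm wide, x = -92.5 to 52.5 mm. Two pins, 6 mm thick and 12 mm high, stand on the wall tops at x = -89.5, y = +-48 mm
- bridge (a point): middle of the lower front edge of the grey bridge plate fixed across the housing's +x end (52.5, 0, 36 mm in its frame; same axes). The plate is 55 mm long (x), 6 mm thick; below it, 31 mm over the bay floor, the bay narrows with 45 degree lead-ins to a throat 64 mm wide and runs 45 mm on to the end wall
- module_home (a point): the point, on the housing's bay floor, where the module's origin lies when the module is fully home (37.5, 0, 5 mm in the housing frame); axes as the housing's
- cover: Loose steel blanking cover, plate 156 (x) x 116 (y) x 5 mm, 0.25 kg, lying on the housing's walls over the open bay, its two 9 mm holes (x = -60, y = +-48 mm) over the pins. Origin at the centre of its underside, z up, x as the housing's. On it a black bridge handle along x: bar 80 long, 12 wide, from 23 to 37 mm above the underside
- cover_grip (a point): centre of the cover's handle bar, 30 mm above the underside of the plate; axes as the cover's
- module: Black battery module, about 0.3 kg, loose on the bench: 120 (x) x 60 (y) x 28 mm high, origin at the centre of its underside. Its last 16 mm at +x is a stepped nose, 54 wide, 22 high, with brass contacts on top; it goes under the bridge first. A grey grip rib on its top: x = -50 to 0 mm, 14 mm thick (y), from 28 to 60 mm above the underside
- module_grip (a point): point in the module's grip rib, 20 mm behind its origin and 54 mm above its underside; axes as the module's. With the gripper's closing line along y this height keeps the fingertips above the housing's walls
- mat: Black rubber mat fixed to the bench, 220 (x) x 180 (y) x 3 mm thick; origin at the centre of its underside
- stand: bystander: soldering stand, orange base 100 x 90 x 18 mm with a black holder, 85 mm high; origin at the centre of its underside
- meter: bystander: yellow hand meter lying on its back, 150 x 80 x 42 mm; origin at the centre of its underside
- spool: bystander: grey upright spool, 64 mm across, 50 mm high; origin at the centre of its underside
Things that resemble listed ones, but are neither listed nor needed, are in the scene too. Leave any orange or red look-alike of the cover alone.

How it is judged:
On the way, in this order (a step that is already met when the one before it is completed fails the run):
1. the cover lies flat on the mat (x of cover in the frame of mat between -0.06 and 0.06 m and y of cover in the frame of mat between -0.05 and 0.05 m and z of cover in the frame of mat below 0.008 m and angle between cover's own z axis and vertical below 0.08 rad and linear speed of cover below 0.02 m/s), for 0.2 s.
2. the module is fully home under the bridge (x of module in the frame of module_home above -0.005 m and y of module in the frame of module_home between -0.006 and 0.006 m and z of module in the frame of module_home between -0.004 and 0.004 m and angle between the x axis of module and the x axis of housing, either way round below 0.06 rad and angle between module's own z axis and vertical below 0.05 rad and linear speed of module below 0.02 m/s and x of module_grip in the frame of module_home below -0.01 m), for 0.2 s.
At the end, for the whole second after the job is handed in: The cover lies flat (within 0.08 rad) and still on the mat, its centre within 60 mm (mat x) and 50 mm (mat y) of the mat's centre, handle up; the module rests on the bay floor, nose under the bridge, within 5 mm of the end wall, straight (within 0.06 rad) and still (all of step 1 and all of step 2); the robot touches nothing.
It fails at once if a bystander (stand, meter or spool) is moved more than 30 mm (distance of any of stand, meter, spool from where it was at the start of the episode above 0.03 m).
It also fails if it takes over 58 s, if anything falls off the work surface, if the arm or the gripper's body presses on something with over 40 N, if the wrist force passes 120 N, or if a joint passes its speed limit or range.

## Working session

There is one attempt and no reset: what is moved stays moved. The work goes in short steps, Python scripts to look and compute and a shell command to move; the robot and the scene stay as the last step left them, time stands still between calls to the robot, and variables do not carry over. Pictures are saved under pics/ and viewed, at most 10 in all, crops included, and the job is handed in when it is done.

```bash
mkdir -p pics; python3 - <<'E'
from bench import *
import cv2
for c in ["scene","top"]:
    im=grab_frame(c); cv2.imwrite(f"pics/{c}0.png",im[:,:,::-1]); p=camera_params(c); print(c,p)
    for n in ["housing","cover","module","mat","stand","meter","spool"]:
        print(n,[([round(v) for v in d["extent"]],round(d["confidence"],2)) for d in look_for(c,n)], end=' ')
        print([([round(v,1) for v in d["point"]],round(d["confidence"],2)) for d in tip_of(c,n)])
    for n in ["cover_grip","module_grip","bridge"]:
        print(n,[([round(v,1) for v in d["point"]],round(d["confidence"],2)) for d in tip_of(c,n)])
o=get_obs();print(o["time"],o["tool_pos"],o["tcp_rot"],o["gripper_width"])
E
```

```text
scene {'fx': 429.3691646545467, 'fy': 429.3691646545467, 'cx': 259.28029935768427, 'cy': 188.2039286044202, 'eye': array([0.96802685, 0.80895406, 0.69972179]), 'attitude': array([-2.22212455,  0.00598079,  2.6570993 ])}
housing [([307, 264, 109, 53], 0.63)] [([306.1, 254.0], 0.93)]
cover [([306, 142, 50, 30], 0.94), ([437, 254, 85, 42], 0.79), ([202, 298, 75, 74], 0.69), ([307, 253, 108, 79], 0.64)] [([317.9, 237.0], 0.93), ([200.1, 295.4], 0.79), ([433.1, 255.4], 0.78), ([301.7, 142.5], 0.78), ([294.2, 257.3], 0.59)]
module [] [([225.4, 142.6], 0.82)]
mat [([266, 193, 98, 52], 0.59)] [([264.3, 193.9], 0.85)]
stand [([167, 175, 40, 43], 0.78), ([318, 238, 85, 64], 0.32)] [([165.7, 186.6], 0.95)]
meter [([182, 223, 71, 43], 0.83), ([319, 239, 86, 56], 0.28)] [([182.0, 228.1], 0.94)]
spool [([343, 187, 30, 32], 0.79)] [([337.7, 190.9], 0.62)]
cover_grip [([439.4, 242.7], 0.93), ([303.9, 132.2], 0.75), ([319.3, 224.5], 0.73), ([197.1, 284.4], 0.73), ([286.9, 250.7], 0.19)]
module_grip [([227.7, 125.3], 0.73), ([316.9, 234.9], 0.67)]
bridge [([289.1, 250.5], 0.66)]
top {'fx': 414.7123981
[... 440 characters left out ...]
, 265.9], 0.83), ([195.3, 104.4], 0.63)]
module [([348, 197, 38, 37], 0.55)] [([346.7, 193.7], 0.63)]
mat [([264, 191, 70, 76], 0.75), ([189, 191, 41, 47], 0.65)] [([260.1, 192.3], 0.98)]
stand [([191, 190, 40, 48], 0.28)] [([305.3, 125.5], 0.55), ([348.5, 197.8], 0.34)]
meter [([256, 117, 31, 50], 0.7)] []
spool [([233, 247, 22, 22], 0.86)] [([233.2, 243.7], 0.76), ([187.9, 192.9], 0.3)]
cover_grip [([316.7, 262.7], 0.93), ([193.4, 101.7], 0.71), ([141.5, 258.1], 0.62), ([187.9, 191.9], 0.6)]
module_grip [([357.1, 204.2], 0.94), ([186.3, 192.3], 0.69)]
bridge [([189.4, 163.7], 0.79)]
1.8 [0.25593264 0.5974579  0.23131706] [-3.14153636e+00 -4.55073955e-05  2.73687418e+00] 0.08524943757211112
```

```bash
python3 - <<'E'
import cv2
a=cv2.imread("pics/top0.png")[60:330,110:400]; cv2.imwrite("pics/v1.png",cv2.resize(a,None,fx=2.2,fy=2.2,interpolation=2)[:600])
a=cv2.imread("pics/scene0.png")[100:350,130:500]; cv2.imwrite("pics/v2.png",cv2.resize(a,None,fx=2.15,fy=2.15,interpolation=2))
E
```

```text
(no output)
```

View pics/v1.png

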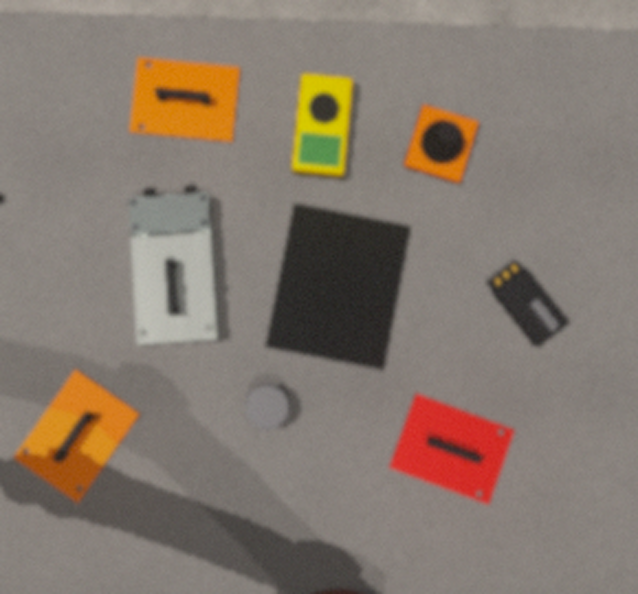

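View pics/v2.png

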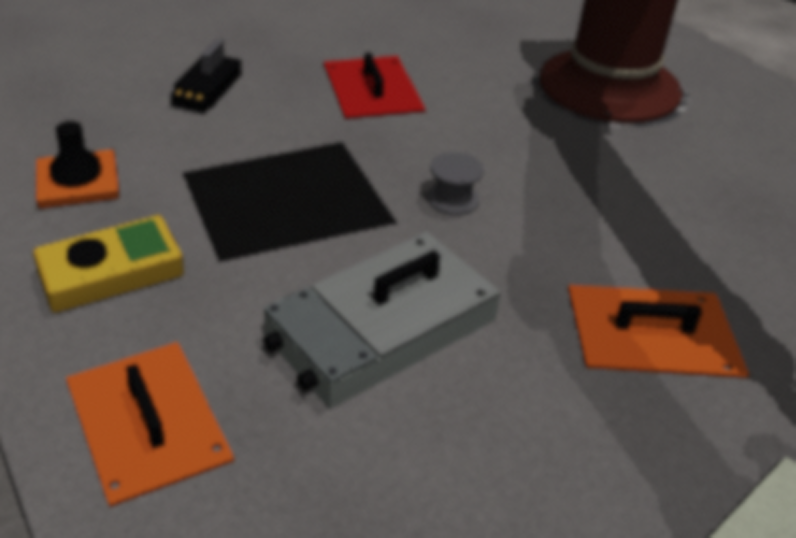

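Candidates for the cover, in top-view pixels:
- grey plate on the housing (188,191)
- orange plate (195,105)
- orange plate (145,260)
- red plate (318,265)

The grey one on the housing fits the description: steel, over the pins, next to the bridge. The mat is at (264,191), and the module at (348,197) has its nose towards the upper left. The spool is at (233,245). Next I'll fit the poses.

```bash
cat > h.py <<'E'
import numpy as np, cv2
from bench import *
from scipy.spatial.transform import Rotation as R
from scipy.optimize import minimize
def cam(c):
    p=camera_params(c); return p,R.from_euler('xyz',p["attitude"]).as_matrix()
def proj(P,c):
    p,M=cam(c); q=(np.atleast_2d(P)-p["eye"])@M
    return np.c_[p["fx"]*q[:,0]/q[:,2]+p["cx"],p["fy"]*q[:,1]/q[:,2]+p["cy"]]
def back(u,v,z,c):
    p,M=cam(c); d=M@[(u-p["cx"])/p["fx"],(v-p["cy"])/p["fy"],1]
    return p["eye"]+d*(z-p["eye"][2])/d[2]
def box(x0,x1,y0,y1,z0,z1): return np.array([[x,y,z] for x in(x0,x1) for y in(y0,y1) for z in(z0,z1)])/1e3
B={"housing":[box(-107.5,107.5,-58,58,0,36),box(52.5,107.5,-58,58,36,42),box(-107.5,48.5,-58,58,36,41)],
 "bare":[box(-107.5,107.5,-58,58,0,36),box(52.5,107.5,-58,58,36,42)],
 "mat":[box(-110,110,-90,90,0,3)],
 "module":[box(-60,44,-30,30,0,28),box(44,60,-27,27,0,22),box(-50,0,-7,7,28,60)]}
def place(b,q,z=0):
    c,s=np.cos(q[2]),np.sin(q[2]); return b@np.array([[c,s,0],[-s,c,0],[0,0,1]])+[q[0],q[1],z]
def sil(n,q,c,z=0,S=8):
    m=np.zeros((384*2,512*2),np.uint8)
    for b in B[n]:
        h=cv2.convexHull(((proj(place(b,q,z),c)+.5)*2*256-128).astype(np.float32))
        cv2.fillConvexPoly(m,np.round(h).astype(np.int32),255,shift=8)
    return cv2.resize(m,(512,384),interpolation=cv2.INTER_AREA)/255.
def fit(n,q,ims,z=0):
    masks={}
    for it in range(3):
        for c,im in ims.items():
            s=(sil(n,q,c,z)>.5).astype(np.uint8); k=np.ones((3,3),np.uint8); r=4-it
            g=np.where(cv2.dilate(s,k,iterations=12)>0,0,0).astype(np.uint8)
            far=cv2.dilate(s,k,iterations=r+1); g[far>0]=2; g[s>0]=3; g[cv2.erode(s,k,iterations=r)>0]=1
            y,x=np.where(cv2.dilate(s,k,iterations=14)>0); sl=np.s_[y.min():y.max(),x.min():x.max()]
            gg=g[sl].copy(); cv2.grabCut(np.ascontiguousarray(im[sl]),gg,None,np.zeros((1,65)),np.zeros((1,65)),4,cv2.GC_INIT_WITH_MASK)
            m=np.zeros((384,512)); m[sl]=(gg%2==1); masks[c]=m
        f=lambda v:sum(np.abs(sil(n,v,c,z)-masks[c]).sum()/masks[c].sum() for c in masks)
        q=minimize(f,q,method="Nelder-Mead",options=dict(initial_simplex=np.array(q)+np.array([[0,0,0],[.008,0,0],[0,.008,0],[0,0,.08]]),xatol=1e-4,fatol=1e-5)).x
    return q,f(q)
E
cat > a.py <<'E'
from h import *
ims={c:cv2.imread(f"pics/{c}0.png") for c in("scene","top")}
def P(u,v,z): return back(110+u/2.2,60+v/2.2,z,"top")
def init(a,b,ctr): d=b-a; return [ctr[0],ctr[1],np.arctan2(d[1],d[0])]
I={"housing":init(P(175,330,.041),P(170,205,.041),(P(130,200,.041)+P(208,192,.041)+P(136,344,.041)+P(217,340,.041))/4),
"module":init(P(548,325,.028),P(505,275,.028),P(528,304,.028)),
"mat":init(P(325,357,.003),P(352,216,.003),P(338,287,.003))}
for n,q in I.items():
    for cs in (["top"],["scene"],["top","scene"]):
        r,e=fit(n,q,{c:ims[c] for c in cs}); print(n,cs,np.round(r,4),round(e,3))
    for c in ims:
        for b in B[n]: cv2.polylines(ims[c],[],True,0) if 0 else None
    I[n]=r
out=[]
for c,w in (("top",(110,80,290,190)),("scene",(200,100,220,210))):
    x,y,a,b=w; im=cv2.resize(cv2.imread(f"pics/{c}0.png")[y:y+b,x:x+a],None,fx=2.7 if c=="top" else 2.7,fy=2.7); s=2.7
    for n,q in I.items():
        for bb in B[n]:
            h=cv2.convexHull(((proj(place(bb,q),c)+.5-[x,y])*s-.5).astype(np.float32)); cv2.polylines(im,[np.round(h).astype(int)],True,(255,0,255),1)
    cv2.imwrite(f"pics/fit_{c}.png",im)
print(np.linalg.norm(I["housing"][:2]))
E
python3 a.py
```

```text
housing ['top'] [0.559  0.2553 0.0397] 0.077
housing ['scene'] [0.5618 0.2549 0.1044] 0.037Traceback (most recent call last):
  File "a.py", line 10, in <module>
    r,e=fit(n,q,{c:ims[c] for c in cs}); print(n,cs,np.round(r,4),round(e,3))
        ~~~^^^^^^^^^^^^^^^^^^^^^^^^^^^^
  File "h.py", line 37, in fit
    q=minimize(f,q,method="Nelder-Mead",options=dict(initial_simplex=np.array(q)+np.array([[0,0,0],[.008,0,0],[0,.008,0],[0,0,.08]]),xatol=1e-4,fatol=1e-5)).x
      ~~~~~~~~^^^^^^^^^^^^^^^^^^^^^^^^^^^^^^^^^^^^^^^^^^^^^^^^^^^^^^^^^^^^^^^^^^^^^^^^^^^^^^^^^^^^^^^^^^^^^^^^^^^^^^^^^^^^^^^^^^^^^^^^^^^^^^^^^^^^^^^^^^^^^^
    res = _minimize_neldermead(fun, x0, args, callback, bounds=bounds,
                               **options)
    fsim[j] = func(sim[j])
              ~~~~^^^^^^^^
    fx = function(np.copy(x), *(wrapper_args + args))
  File "h.py", line 36, in <lambda>
    f=lambda v:sum(np.abs(sil(n,v,c,z)-masks[c]).sum()/masks[c].sum() for c in masks)
               ~~~^^^^^^^^^^^^^^^^^^^^^^^^^^^^^^^^^^^^^^^^^^^^^^^^^^^^^^^^^^^^^^^^^^^
  File "h.py", line 36, in <genexpr>
    f=lambda v:sum(np.abs(sil(n,v,c,z)-masks[c]).sum()/masks[c].sum() for c in masks)
                          ~~~^^^^^^^^^
  File "h.py", line 23, in sil
    h=cv2.convexHull(((proj(place(b,q,z),c)+.5)*2*256-128).astype(np.float32))
                       ~~~~^^^^^^^^^^^^^^^^
  File "h.py", line 8, in proj
    p,M=cam(c); q=(np.atleast_2d(P)-p["eye"])@M
        ~~~^^^
  File "h.py", line 6, in cam
    p=camera_params(c); return p,R.from_euler('xyz',p["attitude"]).as_matrix()
ValueError: time passes only in moves, steps and waits
```

```bash
sed -i 's/^def cam/import functools\n@functools.lru_cache\ndef cam/' h.py; python3 a.py; python3 - <<'E'
import cv2,numpy as np
a=cv2.imread("pics/fit_top.png");print(a.shape,cv2.imread("pics/fit_scene.png").shape)
E
```

```text
housing ['top'] [0.559  0.2553 0.0397] 0.077
housing ['scene'] [0.5618 0.2549 0.1044] 0.037
housing ['top', 'scene'] [0.5609 0.255  0.0882] 0.11
module ['top'] [ 0.5234 -0.2677  0.685 ] 0.073
module ['scene'] [ 0.5256 -0.2668  0.695 ] 0.098
module ['top', 'scene'] [ 0.5253 -0.2675  0.6811] 0.184
mat ['top'] [ 0.5417  0.0118 -0.1716] 0.035
mat ['scene'] [ 0.544   0.0121 -0.1728] 0.022
mat ['top', 'scene'] [ 0.5427  0.0124 -0.1644] 0.06
0.6161224572787826
(513, 783, 3) (567, 594, 3)
```

View pics/fit_top.png

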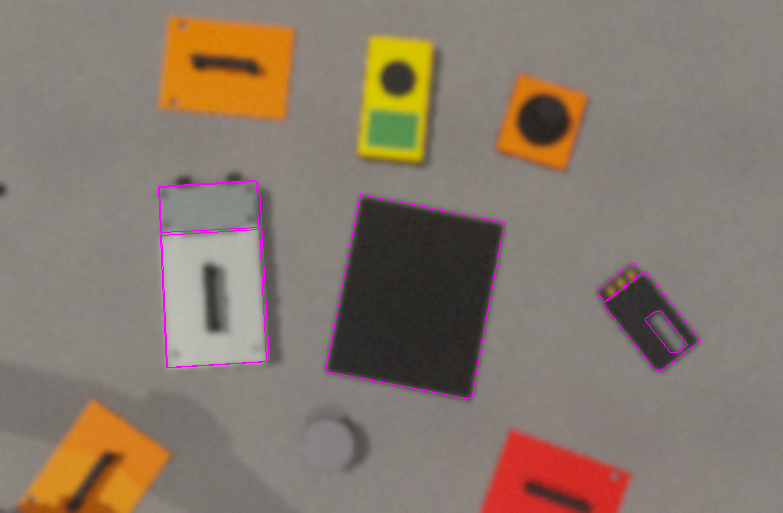

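View pics/fit_scene.png

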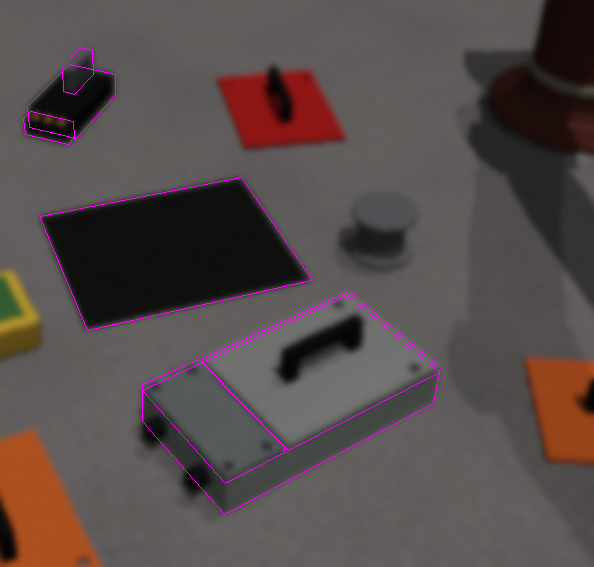

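```bash
cat > go.py <<'E'
import sys
from h import *
def go(*ts):
    o=get_obs(); M=R.from_euler('xyz',o["tcp_rot"]); print(np.round(o["tool_pos"],4),np.round(o["tcp_rot"],3),round(o["time"],2))
    for x,y,z,yaw in ts:
        T=R.from_euler('xyz',[np.pi,0,yaw]); print(np.round(M.inv().apply(np.array([x,y,z])-o["tool_pos"]),4),np.round((M.inv()*T).as_rotvec()/(np.pi/2),4))
if __name__=="__main__": go(*[list(map(float,a.split(','))) for a in sys.argv[1:]])
E
python3 go.py .5316,.2523,.14,3.23 .5316,.2523,.047,3.23
python3 - <<'E'
from h import *
im=cv2.imread("pics/top0.png")
q=[.561,.255,.09]; g=place(np.array([[-29.5,0,66]])/1e3,q); print(proj(g,"top"),proj(g,"scene"))
cv2.imwrite("pics/crop1.png",cv2.resize(im[150:225,155:225],None,fx=7,fy=7,interpolation=2))
E
```

```text
[0.2559 0.5975 0.2313] [-3.142 -0.     2.737] 1.8
[-0.3893 -0.2087  0.0913] [-0.     -0.     -0.3139]
[-0.3893 -0.2087  0.1843] [-0.     -0.     -0.3139]
[[187.220871   189.46744464]] [[319.17814588 225.56735644]]
```

View pics/crop1.png

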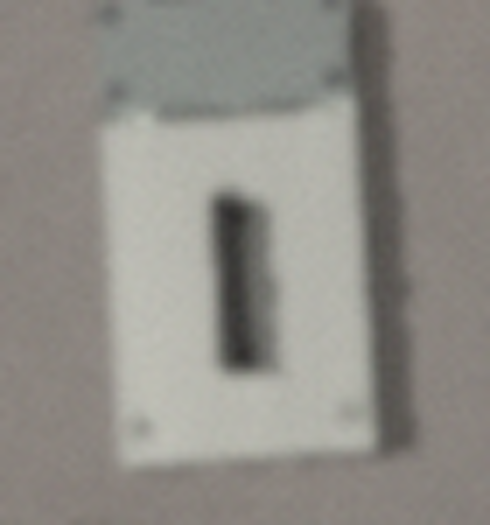

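The crop shows the grey plate with two pin holes at its lower corners and the black bar centred near (188.5,190). My prediction was (187.2,189.5), so this is the real cover. The scene-camera detection (319.3,224.5) also agrees, with (319.2,225.6) predicted.

```bash
python3 -m handwheel '[0,-0.389,-0.209,0.09,0,0,-0.314, 0,-0.389,-0.209,0.09,0,0,-0.314, 0,-0.389,-0.209,0.09,0,0,-0.314, 0,-0.389,-0.209,0.09,0,0,-0.314, 0,-0.389,-0.209,0.09,0,0,-0.314, 0,-0.389,-0.209,0.09,0,0,-0.314, 0,-0.389,-0.209,0.09,0,0,-0.314, 0,-0.389,-0.209,0.09,0,0,-0.314, 0,-0.389,-0.209,0.09,0,0,-0.314, 0,-0.389,-0.209,0.09,0,0,-0.314, 0,-0.389,-0.209,0.09,0,0,-0.314, 0,-0.389,-0.209,0.09,0,0,-0.314]'; python3 go.py .5316,.2523,.047,3.23
```

```text
time: 3.3
tool_pos: [0.5306, 0.2535, 0.1416]
tcp_rot: [3.141, 0.0, -3.051]
force: [0.6, 0.3, -0.8]
gripper_width: 0.0855
gripper_force: 0.0
[0.5306 0.2535 0.1416] [ 3.141  0.    -3.051] 3.3
[-0.0009 -0.0014  0.0946] [0.0004 0.0001 0.0015]
```

Straight down, then close.

```bash
python3 -m handwheel '[0,-0.001,-0.001,0.03,0,0,0, 0,-0.001,-0.001,0.06,0,0,0, 0,-0.001,-0.001,0.08,0,0,0, 0,-0.001,-0.001,0.09,0,0,0, 0,-0.001,-0.001,0.093,0,0,0, 0,-0.001,-0.001,0.093,0,0,0, 1,-0.001,-0.001,0.093,0,0,0, 1,-0.001,-0.001,0.093,0,0,0, 1,-0.001,-0.001,0.093,0,0,0, 1,-0.001,-0.001,0.093,0,0,0, 1,-0.001,-0.001,0.093,0,0,0, 1,-0.001,-0.001,0.093,0,0,0, 1,-0.001,-0.001,0.093,0,0,0]'
```

```text
time: 4.92
tool_pos: [0.5325, 0.2514, 0.0486]
tcp_rot: [3.141, 0.0, -3.053]
force: [-0.9, -0.4, 2.9]
gripper_width: 0.0108
gripper_force: 59.7
```

```bash
python3 -m handwheel '[1,0,0,-0.008,0,0,0, 1,0,0,-0.016,0,0,0, 1,0,0,-0.03,0,0,0, 1,0,0,-0.06,0,0,0, 1,0,0,-0.1,0,0,0, 1,0,0,-0.1,0,0,0, 1,0,0,-0.1,0,0,0]'; python3 go.py .5427,.0124,.150,2.977; python3 - <<'E'
from h import *
cv2.imwrite("pics/lift.png",cv2.resize(grab_frame("scene")[140:330,180:420,::-1],None,fx=2.5,fy=2.5))
E
```

```text
time: 5.8
tool_pos: [0.5317, 0.2507, 0.1481]
tcp_rot: [-3.141, -0.001, -3.053]
force: [-0.4, -0.6, -2.5]
gripper_width: 0.011
gripper_force: 59.0
[0.5317 0.2507 0.1481] [-3.141e+00 -1.000e-03 -3.053e+00] 5.8
[ 0.01   -0.2384 -0.0017] [-0.0005 -0.0007  0.161 ]
```

View pics/lift.png

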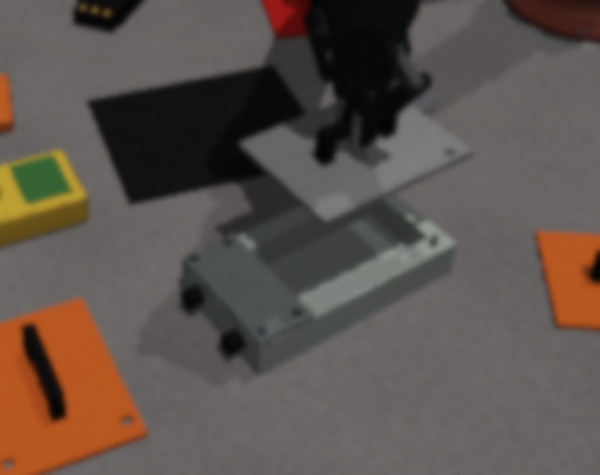

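The picture shows the cover held level at about (350,160), clear of the pins, with the bay open below at (340,250). Next I carry it over the mat.

```bash
python3 -m handwheel '[1,0.002,-0.04,0,0,0,0.03, 1,0.004,-0.09,0,0,0,0.06, 1,0.006,-0.14,0,0,0,0.1, 1,0.008,-0.19,0,0,0,0.13, 1,0.01,-0.225,0,0,0,0.161, 1,0.01,-0.238,0,0,0,0.161, 1,0.01,-0.238,0,0,0,0.161, 1,0.01,-0.238,0.03,0,0,0.161, 1,0.01,-0.238,0.07,0,0,0.161, 1,0.01,-0.238,0.1,0,0,0.161, 1,0.01,-0.238,0.115,0,0,0.161, 1,0.01,-0.238,0.124,0,0,0.161, 1,0.01,-0.238,0.128,0,0,0.161, 1,0.01,-0.238,0.131,0,0,0.161, 1,0.01,-0.238,0.131,0,0,0.161]'; python3 go.py .5427,.0124,.0156,2.977
```

```text
time: 7.72
tool_pos: [0.5437, 0.0132, 0.0178]
tcp_rot: [3.141, 0.001, 2.977]
force: [-0.3, 0.7, -2.1]
gripper_width: 0.0107
gripper_force: 59.0
[0.5437 0.0132 0.0178] [3.141e+00 1.000e-03 2.977e+00] 7.72
[ 0.0009 -0.001   0.0022] [ 0.0001  0.0006 -0.    ]
```

```bash
python3 -m handwheel '[1,0,0,0.001,0,0,0, 1,0,0,0.002,0,0,0, 1,0,0,0.003,0,0,0, 1,0,0,0.003,0,0,0]'
```

```text
time: 8.22
tool_pos: [0.5436, 0.0132, 0.0156]
tcp_rot: [-3.142, 0.001, 2.977]
force: [-1.3, -0.7, 6.8]
gripper_width: 0.0109
gripper_force: 60.3
```

```bash
python3 -m handwheel '[0,0,0,0,0,0,0, 0,0,0,0,0,0,0, 0,0,0,0,0,0,0, 0,0,0,0,0,0,0, 0,0,0,0,0,0,0, 0,0,0,0,0,0,0, 0,0,0,-0.03,0,0,0, 0,0,0,-0.08,0,0,0, 0,0,0,-0.13,0,0,0, 0,0,0,-0.13,0,0,0]'; python3 - <<'E'
from h import *
from go import go
ims={c:np.ascontiguousarray(grab_frame(c)[:,:,::-1]) for c in("scene","top")}
for c in ims: cv2.imwrite(f"pics/{c}1.png",ims[c])
for cs in(["top"],["scene"],["top","scene"]):
  r,e=fit("module",[.5253,-.2675,.683],{c:ims[c] for c in cs}); print(cs,np.round(r,4),e)
g=place(np.array([[-20,0,35]])/1e3,[.5245,-.2675,.683])[0];print(g)
go([g[0],g[1],.15,.683])
cv2.imwrite("pics/laid.png",np.hstack([cv2.resize(ims["scene"][120:250,170:370],None,fx=2,fy=2),cv2.resize(ims["top"][120:250,180:370],None,fx=2,fy=2)]))
E
```

```text
time: 9.48
tool_pos: [0.5463, 0.0135, 0.1484]
tcp_rot: [3.14, 0.009, 2.977]
force: [0.7, 0.4, 0.0]
gripper_width: 0.0855
gripper_force: 0.0
['top'] [ 0.5236 -0.2672  0.7081] 0.07250822659160752
['scene'] [ 0.5246 -0.2681  0.7566] 0.17411371894333694
['top', 'scene'] [ 0.5241 -0.2668  0.7396] 0.26533776640219764
[ 0.50898634 -0.28012246  0.035     ]
[0.5431 0.0132 0.1444] [-3.142  0.     2.977] 9.57
[-0.0144 -0.295  -0.0056] [1.0000e-04 1.0000e-04 1.4605e+00]
```

View pics/laid.png

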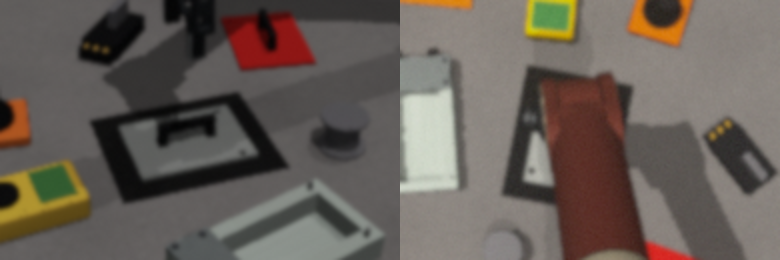

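The cover lies flat, handle up, centred on the mat at about (180,130) in the left half. Now to the module. The turn exceeds full scale, so I'll split it over two calls.

```bash
python3 -m handwheel '[0,-0.014,-0.295,-0.005,0,0,0.9, 0,-0.014,-0.295,-0.005,0,0,0.9, 0,-0.014,-0.295,-0.005,0,0,0.9, 0,-0.014,-0.295,-0.005,0,0,0.9, 0,-0.014,-0.295,-0.005,0,0,0.9, 0,-0.014,-0.295,-0.005,0,0,0.9, 0,-0.014,-0.295,-0.005,0,0,0.9, 0,-0.014,-0.295,-0.005,0,0,0.9, 0,-0.014,-0.295,-0.005,0,0,0.9]'; python3 go.py .509,-.280,.15,.683 .509,-.280,.035,.683
```

```text
time: 10.7
tool_pos: [0.5078, -0.2793, 0.1473]
tcp_rot: [-3.137, -0.001, 1.565]
force: [0.6, 0.1, -0.6]
gripper_width: 0.0855
gripper_force: 0.0
[ 0.5078 -0.2793  0.1473] [-3.137e+00 -1.000e-03  1.565e+00] 10.7
[-0.0007  0.0012 -0.0027] [-2.800e-03  5.000e-04  5.614e-01]
[-0.0008  0.0017  0.1123] [-2.800e-03  5.000e-04  5.614e-01]
```

```bash
python3 -m handwheel '[0,-0.001,0.001,0.01,0,0,0.561, 0,-0.001,0.001,0.01,0,0,0.561, 0,-0.001,0.001,0.01,0,0,0.561, 0,-0.001,0.001,0.01,0,0,0.561, 0,-0.001,0.001,0.01,0,0,0.561, 0,-0.001,0.001,0.03,0,0,0.561, 0,-0.001,0.001,0.06,0,0,0.561, 0,-0.001,0.001,0.09,0,0,0.561, 0,-0.001,0.001,0.105,0,0,0.561, 0,-0.001,0.001,0.111,0,0,0.561, 0,-0.001,0.001,0.111,0,0,0.561, 0,-0.001,0.001,0.111,0,0,0.561]'; python3 go.py .509,-.280,.035,.683
```

```text
time: 12.2
tool_pos: [0.5105, -0.2816, 0.0393]
tcp_rot: [3.14, -0.001, 0.682]
force: [-0.2, 0.2, 0.0]
gripper_width: 0.0851
gripper_force: 0.0
[ 0.5105 -0.2816  0.0393] [ 3.14e+00 -1.00e-03  6.82e-01] 12.2
[-0.0002 -0.0021  0.0043] [ 0.0012 -0.0003 -0.0004]
```

```bash
python3 -m handwheel '[1,0,0,0,0,0,0, 1,0,0,0,0,0,0, 1,0,0,0,0,0,0, 1,0,0,0,0,0,0, 1,0,0,0,0,0,0, 1,0,0,0,0,0,0, 1,0,0,0,0,0,0]'; python3 go.py
```

```text
time: 13.08
tool_pos: [0.5096, -0.2807, 0.0383]
tcp_rot: [-3.141, -0.0, 0.682]
force: [-1.8, 2.0, 2.8]
gripper_width: 0.0125
gripper_force: 60.8
[ 0.5096 -0.2807  0.0383] [-3.141 -0.     0.682] 13.07
```

```bash
python3 -m handwheel '[1,0,0,-0.01,0,0,0, 1,0,0,-0.03,0,0,0, 1,0,0,-0.07,0,0,0, 1,0,0,-0.112,0,0,0, 1,0,0,-0.112,0,0,0, 1,0,0,-0.112,0,0,0]'; python3 - <<'E'
from h import *
from go import go
ims={c:np.ascontiguousarray(grab_frame(c)[:,:,::-1]) for c in("scene","top")}
for c in ims: cv2.imwrite(f"pics/{c}2.png",ims[c])
for cs in(["top"],["scene"],["top","scene"]):
  r,e=fit("bare",[.561,.255,.09],{c:ims[c] for c in cs}); print(cs,np.round(r,4),round(e,3))
go()
a=ims["scene"][50:180,150:310]; t=ims["top"][155:230,150:230].copy(); t=cv2.resize(t,None,fx=5,fy=5)
for bb in B["bare"]+[box(-92.5,52.5,-38,38,5,36)]:
  P=proj(place(bb[[0,1,3,2,6,7,5,4]],r),"top"); h=((P[[1,2,5,6]]+.5-[150,155])*5-.5); cv2.polylines(t,[np.round(h).astype(int)],True,(255,0,255),1)
cv2.imwrite("pics/held.png",np.hstack([cv2.resize(a,(400,325)),t[:325]]))
E
```

```text
time: 13.82
tool_pos: [0.5091, -0.2802, 0.1492]
tcp_rot: [-3.139, 0.001, 0.683]
force: [0.6, 0.1, -3.4]
gripper_width: 0.0127
gripper_force: 60.0
['top'] [0.5588 0.2553 0.0944] 0.047
['scene'] [0.5609 0.2542 0.1087] 0.037
['top', 'scene'] [0.5598 0.2549 0.0982] 0.092
[ 0.5089 -0.2799  0.1484] [-3.138e+00  1.000e-03  6.820e-01] 13.93
```

View pics/held.png

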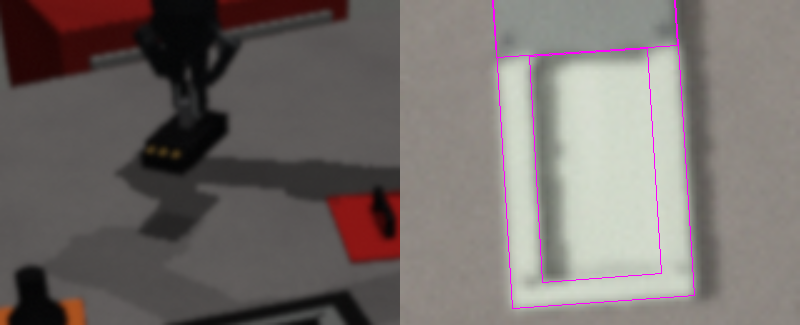

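The module hangs level (left half, 185,140) and the housing outline fits. Carry it over the bay.

```bash
python3 go.py .5202,.2512,.15,.096
```

```text
[ 0.5089 -0.2799  0.1484] [-3.138e+00  1.000e-03  6.820e-01] 13.93
[ 0.3438 -0.405  -0.0005] [-0.0021  0.0016  0.3734]
```

```bash
python3 -m handwheel '[1,0.02,-0.025,0,0,0,0.03, 1,0.05,-0.06,0,0,0,0.08, 1,0.08,-0.095,0,0,0,0.12, 1,0.11,-0.13,0,0,0,0.16, 1,0.14,-0.165,0,0,0,0.2, 1,0.17,-0.2,0,0,0,0.24, 1,0.2,-0.235,0,0,0,0.27, 1,0.23,-0.27,0,0,0,0.3, 1,0.26,-0.305,0,0,0,0.34, 1,0.29,-0.34,0,0,0,0.373, 1,0.32,-0.375,0,0,0,0.373, 1,0.335,-0.395,0,0,0,0.373, 1,0.344,-0.405,0,0,0,0.373, 1,0.344,-0.405,0,0,0,0.373, 1,0.344,-0.405,0,0,0,0.373]'; python3 go.py .5202,.2512,.06,.096  .5202,.2512,.0445,.096
```

```text
time: 15.8
tool_pos: [0.5217, 0.2479, 0.1502]
tcp_rot: [3.14, 0.0, 0.093]
force: [-0.2, -1.0, -2.8]
gripper_width: 0.013
gripper_force: 60.0
[0.5217 0.2479 0.1502] [3.14  0.    0.093] 15.8
[-0.0012 -0.0036  0.0902] [ 0.0011  0.0003 -0.0017]
[-0.0012 -0.0036  0.1057] [ 0.0011  0.0003 -0.0017]
```

```bash
python3 -m handwheel '[1,-0.001,-0.003,0.02,0,0,-0.002, 1,-0.001,-0.003,0.05,0,0,-0.002, 1,-0.001,-0.003,0.06,0,0,-0.002, 1,-0.001,-0.003,0.06,0,0,-0.002, 1,-0.001,-0.003,0.06,0,0,-0.002]'; python3 - <<'E'
from h import *
from go import go
ims={c:np.ascontiguousarray(grab_frame(c)[:,:,::-1]) for c in("scene","top")}
go([.5202,.2512,.06,.096],[.5202,.2512,.0445,.096])
o=get_obs(); p=o["tool_pos"]; yw=o["tcp_rot"][2]; q=[p[0]+.02*np.cos(yw),p[1]+.02*np.sin(yw),yw]
a=cv2.resize(ims["scene"][170:310,220:400],None,fx=4,fy=4)
def dr(b,q,z=0):
  P=((proj(place(b,q,z),"scene")+.5-[220,170])*4-.5)
  cv2.polylines(a,[np.round(cv2.convexHull(P.astype(np.float32))).astype(int)],True,(255,0,255),1)
for b in B["module"][:2]: dr(b,q,p[2]-.0383)
dr(box(-92.5,52.5,-38,38,36,36),[.56,.255,.096])
cv2.imwrite("pics/over.png",a)
E
```

```text
time: 16.42
tool_pos: [0.5214, 0.2527, 0.0915]
tcp_rot: [-3.141, -0.002, 0.099]
force: [0.0, 0.6, -3.1]
gripper_width: 0.0127
gripper_force: 59.8
[0.5211 0.2531 0.0915] [-3.141e+00 -2.000e-03  9.900e-02] 16.52
[-0.0012  0.0018  0.0315] [-0.0003 -0.0014  0.002 ]
[-0.0012  0.0018  0.047 ] [-0.0003 -0.0014  0.002 ]
```

View pics/over.png

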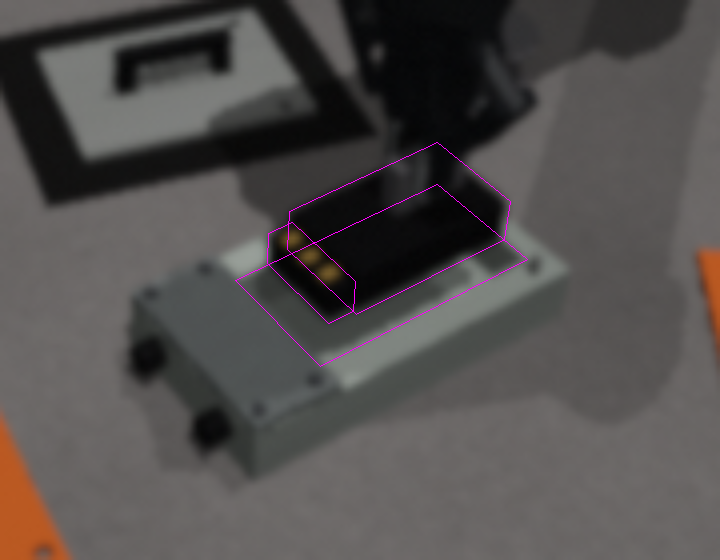

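The module is over the bay with its outline where predicted, nose at (315,260) towards the bridge at (240,330). Lower it in.

```bash
python3 -m handwheel '[1,-0.001,0.001,0.01,0,0,0, 1,-0.001,0.001,0.02,0,0,0, 1,-0.001,0.001,0.03,0,0,0, 1,-0.001,0.001,0.038,0,0,0, 1,-0.001,0.001,0.043,0,0,0, 1,-0.001,0.001,0.046,0,0,0, 1,-0.001,0.001,0.046,0,0,0, 1,-0.001,0.001,0.046,0,0,0]'; python3 go.py .5202,.2512,.0445,.096 .5777,.2567,.0445,.096
```

```text
time: 17.52
tool_pos: [0.5196, 0.252, 0.0446]
tcp_rot: [-3.141, -0.001, 0.099]
force: [-0.6, -0.0, -3.3]
gripper_width: 0.0127
gripper_force: 60.0
[0.5196 0.252  0.0446] [-3.141e+00 -1.000e-03  9.900e-02] 17.52
[0.0005 0.0009 0.0001] [-0.0001 -0.0004  0.0022]
[0.0583 0.0011 0.0001] [-0.0001 -0.0004  0.0022]
```

```bash
python3 -m handwheel '[1,0.004,0.001,0.001,0,0,0.001, 1,0.01,0.001,0.001,0,0,0.001, 1,0.016,0.001,0.001,0,0,0.001, 1,0.022,0.001,0.001,0,0,0.001, 1,0.028,0.001,0.001,0,0,0.001, 1,0.034,0.001,0.001,0,0,0.001, 1,0.04,0.001,0.001,0,0,0.001, 1,0.04,0.001,0.001,0,0,0.001]'; python3 go.py .5777,.2567,.0440,.096
```

```text
time: 18.52
tool_pos: [0.5607, 0.255, 0.0434]
tcp_rot: [3.141, -0.003, 0.098]
force: [0.4, 0.0, -2.9]
gripper_width: 0.0125
gripper_force: 60.1
[0.5607 0.255  0.0434] [ 3.141e+00 -3.000e-03  9.800e-02] 18.52
[ 0.0171 -0.     -0.0006] [ 0.0003 -0.0016  0.0013]
```

```bash
python3 -m handwheel '[1,0.005,0,0,0,0,0, 1,0.009,0,0,0,0,0, 1,0.012,0,0,0,0,0, 1,0.014,0,0,0,0,0, 1,0.016,0,0,0,0,0, 1,0.017,0,0,0,0,0, 1,0.018,0,0,0,0,0, 1,0.018,0,0,0,0,0]'; python3 go.py .5777,.2567,.0440,.096
```

```text
time: 19.52
tool_pos: [0.5773, 0.2568, 0.0433]
tcp_rot: [3.142, -0.0, 0.098]
force: [-3.0, -0.2, 1.6]
gripper_width: 0.013
gripper_force: 60.6
[0.5773 0.2568 0.0433] [ 3.142 -0.     0.098] 19.52
[ 0.0004  0.0001 -0.0007] [ 0.     -0.0001  0.0012]
```

```bash
python3 -m handwheel '[1,0.002,0,0,0,0,0, 1,0.003,0,0,0,0,0, 1,0.004,0,0,0,0,0, 1,0.004,0,0,0,0,0]'; python3 go.py
```

```text
time: 20.02
tool_pos: [0.5776, 0.2569, 0.0433]
tcp_rot: [-3.141, 0.008, 0.098]
force: [-11.6, 0.0, 7.2]
gripper_width: 0.0128
gripper_force: 61.7
[0.5776 0.2569 0.0433] [-3.141  0.008  0.098] 20.02
```

A 4 mm command moved it only 0.3 mm, with 11.6 N along -x. It is against the end wall and resting on the floor. Relax, open and rise.

```bash
python3 -m handwheel '[1,-0.003,0,0,0,0,0, 1,-0.003,0,0,0,0,0, 0,-0.003,0,0,0,0,0, 0,-0.003,0,0,0,0,0, 0,-0.003,0,0,0,0,0, 0,-0.003,0,0,0,0,0, 0,-0.003,0,0,0,0,0, 0,-0.003,0,0,0,0,0, 0,-0.003,0,-0.03,0,0,0, 0,-0.003,0,-0.08,0,0,0, 0,-0.003,0,-0.14,0,0,0, 0,-0.053,0,-0.18,0,0,0, 0,-0.1,0,-0.2,0,0,0, 0,-0.15,0,-0.2,0,0,0, 0,-0.15,0,-0.2,0,0,0]'; python3 - <<'E'
from h import *
from go import go
ims={c:np.ascontiguousarray(grab_frame(c)[:,:,::-1]) for c in("scene","top")}
go()
def dr(a,c,o,b,q,z=0):
  P=((proj(place(b,q,z),c)+.5-o)*4-.5)
  cv2.polylines(a,[np.round(cv2.convexHull(P.astype(np.float32))).astype(int)],True,(255,0,255),1)
a=cv2.resize(ims["scene"][160:300,230:410],None,fx=4,fy=4)
H=[.56,.255,.096]; q=[*place(np.array([[.0375,0,0]]),H)[0][:2],.096]
dr(a,"scene",[230,160],B["module"][0],q,.005); dr(a,"scene",[230,160],B["module"][2],q,.005)
cv2.imwrite("pics/end.png",a)
E
```

```text
time: 21.9
tool_pos: [0.4277, 0.2425, 0.243]
tcp_rot: [-3.139, 0.005, 0.099]
force: [0.0, 0.7, 0.3]
gripper_width: 0.0852
gripper_force: 0.0
[0.4321 0.2429 0.2437] [-3.141e+00 -1.000e-03  9.900e-02] 22.0
```

View pics/end.png

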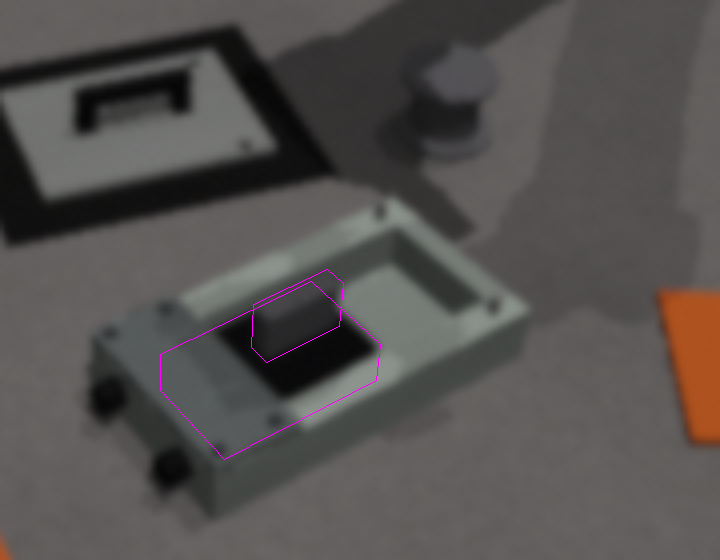

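The module sits straight under the bridge, with its rear edge at (380,345) and rib at (297,315) matching the predicted home pose. The cover is still flat on the mat and the arm is clear.

```bash
python3 -c "
from bench import *
print(sign_off())"
```

```text
the job is handed in; nothing more can be done
None
```

The job is handed in at about 22 s of the 58 s allowed: the cover lies flat, handle up, near the middle of the mat, and the module is under the bridge against the end wall; `sign_off()` returned no verdict.

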